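Shingle the green soap swatch set on its tray

ROBOT

A 6-joint arm with a two-finger parallel gripper is mounted at the origin on the work surface. World frame = base frame: x ahead of the robot, y to its left, z up, the work surface at z = 0. Lengths are in m, angles in rad, forces in N, time in s.
With the tool pointing down it reaches from about 0.3 to 0.825 m from the base axis. Payload 5.4 kg.
Tool frame: the origin (TCP) lies between the finger pads; the fingertips stand 19 mm ahead of it and the grasp point (between the pads) is the TCP; z points along the fingers, y is the line along which they close (so a half turn about z gives the same grasp; the last joint's range is limited). The gripper opens to 92 mm and grips with 3 to 60 N. Pads are 20 mm wide; open, the fingers measure 128 mm over their backs; the gripper's body (75 mm by 189 mm) begins 69 mm behind the grasp point.
Start: joints at [-1.452, 0.158, 1.597, -0, 1.386, -0.21], TCP at [0.186, -0.544, 0.234] pointing down, gripper open.
Joint ranges: [-2.91, 2.91], [-0.94, 2.29], [0.18, 2.7], [-1.29, 4.43], [0.17, 2.64], [-3, 3]. Speed limits (rad/s): [2.57, 2.57, 3.14, 3.14, 3.14, 3.14].

INTERFACE

Orientations are given as a rotation vector (axis times angle).
In Python, from cell import robot gives the robot as it stands.
- The arm moves only by the tool step_arm, never from a script. Its argument "moves" is text: rows parted by semicolons, each of 5 numbers parted by spaces: the shift along the tool's x, y, z in m, then the turn about the tool's z in rad, then the closure, from -1 (fully open) to 1 (shut). A call has 1 to 8 rows; each row shifts and turns the commanded pose from where the row before left it, along the tool's axes as they then stand; what a row does not reach is not made up. A row lasts 1/8 s, in which the tool goes at most 62.5 mm and 10.7 degrees, less where a joint would pass 70% of its speed; a pose out of reach is approached as far as the arm can. A call with a gripper value outside its range is refused whole. The fingers move at their own pace and stop on an object; "newtons" is the grip in N (left out, the last holds). Time passes only in rows, so rows that do not move let the fingers close. It gives the time, the measured TCP pose, the force, the opening and the grip force at its end, in the units of the state.
- robot.read_state(): the state, without advancing time (a new reading comes with each control period).
- robot.snapshot(name): name is "side" or "top"; returns a dict with "pixels" (384x512x3 uint8, red, green, blue), "fx", "fy", "cx", "cy" (pixels), "k1" (the pictures are not rectified: a ray, as slopes to the right and down, at radius r is drawn at 1 + k1 r^2 times it, then the intrinsics apply), "camera_from_world" (4x4, takes a point from world to camera coordinates). Camera axes: x right, y down, z forward; pixel columns grow to the right and rows downward; lengths in m; the calibration is good to about 2 mm. A picture is of the moment at which its call begins. There is no depth.
- robot.finish_job(): hands the job in; it is judged then, once.
The state is a dict: "time": time; "joints": joint angles; "qvel": joint speeds; "effort": joint torques, N m; "position": TCP position; "tcp_rot": TCP orientation; "ft_force": force on the tool from outside, world axes, zero at the start; "torque": the same for the moment, N m; "grip_width": opening from 0.0 (shut) to 1.0 (fully open); "grasp_force": force on a finger pad.
Only numpy, scipy, OpenCV 4.12 (cv2) and the standard library are available. Lean on these libraries where they do the work, as an engineer would, in place of code of your own. Each camera call takes 0.05 s, during which the arm holds its last target. There are 200 camera calls.

TASK

Put the four green soap slices on the beech display tray as a swatch row, running from palest to darkest: lay the palest one first, flat against the tray's raised end stop, then lean each next darker one on the slice before it like a roof shingle, overlapping it by about a third of its length, with the lower edge on the tray floor. Keep the long sides along the tray and the row straight down the middle, and leave the two rose-coloured slices, the wire rack and the stirring paddle where they are.

Things in the scene. Friction and masses are not known exactly. Their poses are not given: they have to be found in the camera images.
- tray: Beech tray, fixed, 280 x 166 mm; origin: centre of underside, x along its length, z up. Floor top 8 mm above the counter. Low rims (top 18 mm): inner faces y = +/-77 mm, x = +130 mm. Darker raised end stop (top 36 mm) at the -x end, inner face x = -130 mm: the row starts there and runs to +x, upper ends of slices towards the stop. Centres 46 mm apart give a slope of about 0.265 rad.
- green1: Soap slice of the green series, the palest (pale mint) green of four, with a faint swirl; 75 x 55 x 12 mm, about 52 g; origin at the centre of its underside, x along the 75 mm length, y along the 55 mm width, z up. It starts flat on the counter and is gripped across the 55 mm width.
- green2: Soap slice of the green series, the second, light leaf-green of four, with a faint swirl; 75 x 55 x 12 mm, about 52 g; origin at the centre of its underside, x along the 75 mm length, y along the 55 mm width, z up. It starts flat on the counter and is gripped across the 55 mm width.
- green3: Soap slice of the green series, the third, mid-green of four, with a faint swirl; 75 x 55 x 12 mm, about 52 g; origin at the centre of its underside, x along the 75 mm length, y along the 55 mm width, z up. It starts flat on the counter and is gripped across the 55 mm width.
- green4: Soap slice of the green series, the darkest (deep forest green) of four, with a faint swirl; 75 x 55 x 12 mm, about 52 g; origin at the centre of its underside, x along the 75 mm length, y along the 55 mm width, z up. It starts flat on the counter and is gripped across the 55 mm width.
- rose1: Look-alike that does not belong: pale pink soap slice of the same shape and size (75 x 55 x 12 mm; origin at the centre of its underside, x along the length). Stays where it is.
- rose2: Look-alike that does not belong: deep rose soap slice of the same shape and size (75 x 55 x 12 mm; origin at the centre of its underside, x along the length). Stays where it is.
- rack: Bystander: empty stainless wire curing rack, 255 x 155 mm, 21 mm high, loose; origin under its centre, x along its length. Stays where it is.
- paddle: Bystander: beech stirring paddle, 320 mm long, blade 52 mm wide and 10 mm thick, round handle 16 mm; loose, lying flat beyond the slices; origin at the middle of its length on its underside, x towards the blade. Stays where it is.
Things that resemble listed ones, but are neither listed nor needed, are in the scene too. What is shaped like the green1 but blue or purple is not meant.

How it is judged:
On the way, in this order (a step that is already met when the one before it is completed fails the run):
1. palest green slice laid flat against the end stop and released (y of green1 in the frame of tray between -0.02 and 0.02 m and angle between the y axis of green1 and the y axis of tray, either way round below 0.2 rad and linear speed of green1 below 0.02 m/s and angular speed of green1 below 0.2 rad/s and contact force between green1 and the fingers below 0.05 N and x of green1 in the frame of tray between -0.1 and -0.0765 m and angle between green1's own z axis and vertical below 0.08 rad and z of green1 in the frame of tray between 0.005 and 0.012 m), for 0.2 s.
2. light green slice leaned on the palest and released (y of green2 in the frame of tray between -0.02 and 0.02 m and angle between the y axis of green2 and the y axis of tray, either way round below 0.2 rad and linear speed of green2 below 0.02 m/s and angular speed of green2 below 0.2 rad/s and contact force between green2 and the fingers below 0.05 N and x of green2 in the frame of tray between -0.066 and -0.0145 m and horizontal distance between green2 and green1 between 0.034 and 0.062 m and angle between green2's own z axis and vertical between 0.12 and 0.42 rad and z of green2 in the frame of tray between 0.01 and 0.03 m and contact force between green2 and green1 above 0.03 N), for 0.2 s.
3. mid-green slice leaned on the light one and released (y of green3 in the frame of tray between -0.02 and 0.02 m and angle between the y axis of green3 and the y axis of tray, either way round below 0.2 rad and linear speed of green3 below 0.02 m/s and angular speed of green3 below 0.2 rad/s and contact force between green3 and the fingers below 0.05 N and x of green3 in the frame of tray between -0.032 and 0.0475 m and horizontal distance between green3 and green2 between 0.034 and 0.062 m and angle between green3's own z axis and vertical between 0.12 and 0.42 rad and z of green3 in the frame of tray between 0.01 and 0.03 m and contact force between green3 and green2 above 0.03 N and horizontal distance between green3 and green1 above 0.06 m), for 0.2 s.
4. darkest slice leaned on the mid-green one and released (y of green4 in the frame of tray between -0.02 and 0.02 m and angle between the y axis of green4 and the y axis of tray, either way round below 0.2 rad and linear speed of green4 below 0.02 m/s and angular speed of green4 below 0.2 rad/s and contact force between green4 and the fingers below 0.05 N and x of green4 in the frame of tray between 0.002 and 0.095 m and horizontal distance between green4 and green3 between 0.034 and 0.062 m and angle between green4's own z axis and vertical between 0.12 and 0.42 rad and z of green4 in the frame of tray between 0.01 and 0.03 m and contact force between green4 and green3 above 0.03 N and horizontal distance between green4 and green2 above 0.06 m), for 0.2 s.
At the end, for the whole second after the job is handed in: Green slices released, at rest, within 20 mm of the tray's middle line and 0.2 rad of its length; the palest flat within 15 mm of the stop; light, mid, dark each resting on the one before, sloping 0.12-0.42 rad, centres 34-62 mm apart (60 mm or more for every second one) (all of step 1 and all of step 2 and all of step 3 and all of step 4); the robot touches nothing.
It fails at once if the pale rose slice is shifted by more than 20 mm (distance of rose1 from where it was at the start of the episode above 0.02 m).
It fails at once if the deep rose slice is shifted by more than 20 mm (distance of rose2 from where it was at the start of the episode above 0.02 m).
It fails at once if the wire rack is shifted by more than 20 mm (distance of rack from where it was at the start of the episode above 0.02 m).
It fails at once if the stirring paddle is shifted by more than 20 mm (distance of paddle from where it was at the start of the episode above 0.02 m).
It also fails if it takes over 99 s, if anything falls off the work surface, if the arm or the gripper's body presses on something with over 40 N, if the wrist force passes 120 N, or if a joint passes its speed limit or range.

## Working session

There is one attempt and no reset: what is moved stays moved. The work goes in short steps, Python scripts to look and compute and a tool call to move; the robot and the scene stay as the last step left them, time stands still between calls to the robot, and variables do not carry over. Pictures are saved under pics/ and viewed, at most 14 in all, crops included, and the job is handed in when it is done.

Besides the shell and the picture viewer there is one more tool, called after "Call:" as name(argument=value, ...) on one line, values as JSON. step_arm: Moves the arm, as the interface text tells. Its arguments: {"type":"object","properties":{"moves":{"type":"string"},"newtons":{"type":"number"}},"required":["moves"]}

```bash
mkdir -p pics; ls; python3 - <<'E'
from cell import robot
import cv2,pickle
d={}
for n in("top","side"):
    s=robot.snapshot(n); d[n]=s
    cv2.imwrite(f"pics/{n}0.png",cv2.resize(s["pixels"][:,:,::-1],(768,576),interpolation=cv2.INTER_CUBIC))
    print(n,s["fx"],s["fy"],s["cx"],s["cy"],s["k1"],s["camera_from_world"].round(3).tolist() if hasattr(s["camera_from_world"],"round") else s["camera_from_world"])
pickle.dump(d,open("s0.pkl","wb"))
print(robot.read_state())
E
```

```text
pics
top 418.93655640774574 418.93655640774574 258.59126965982273 187.66503996265985 -0.15506952580179167 [[-0.168, -0.986, -0.004, 0.122], [-0.964, 0.165, -0.209, 0.622], [0.207, -0.032, -0.978, 0.89], [0.0, 0.0, 0.0, 1.0]]
side 385.51333607503676 385.51333607503676 248.99586075852451 189.08578239233398 -0.054211818355388075 [[-0.841, -0.541, 0.013, 0.521], [-0.3, 0.446, -0.843, 0.217], [0.451, -0.713, -0.538, 0.79], [0.0, 0.0, 0.0, 1.0]]
{'time': 0.1, 'joints': array([-1.45210828e+00,  1.58982450e-01,  1.59810011e+00, -3.61340468e-05,
        1.38623576e+00, -2.10098206e-01]), 'qvel': array([ 0.00143257, -0.0002341 , -0.00244798, -0.00052944, -0.00037594,
        0.00067766]), 'effort': array([-5.37832511e-04, -3.86499596e+01, -3.22962570e+01,  7.02786259e-02,
        3.38788319e-02, -4.69704514e-05]), 'position': array([ 0.18556882, -0.54365598,  0.23272248]), 'tcp_rot': array([-3.09753331e+00, -5.13861101e-01, -6.80828705e-05]), 'ft_force': array([ 0.2099355 ,  0.83036301, -0.55637852]), 'torque': array([0.01643959, 0.03534356, 0.00054735]), 'grasp_force': 0.0, 'grip_width': 1.0007632301386709}
```

View pics/top0.png

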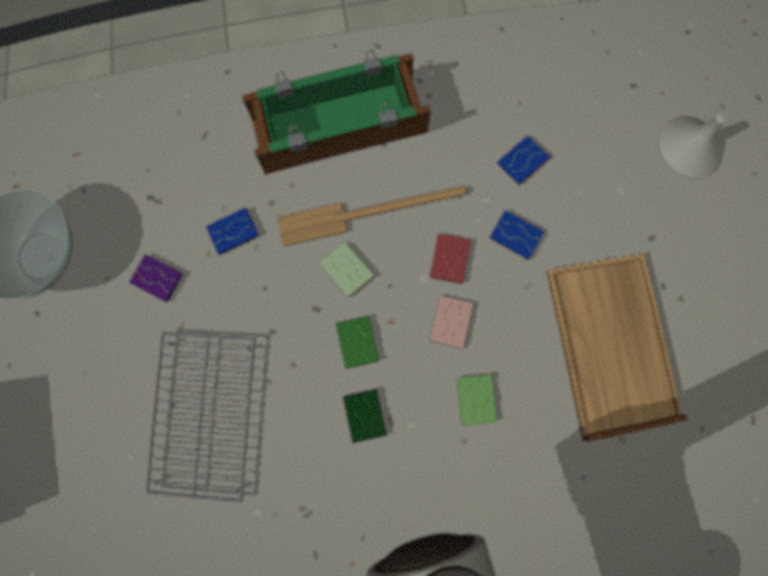

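View pics/side0.png

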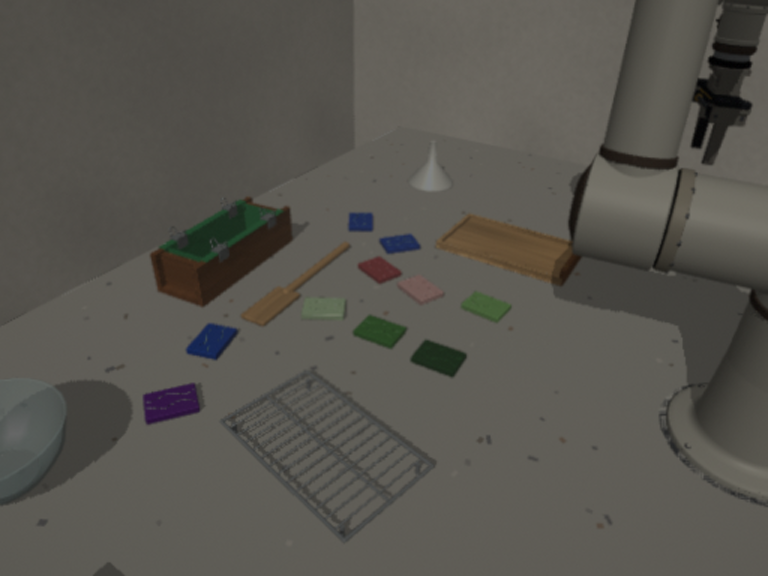

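The top picture shows these slice centres: green1 (347,268), green2 (477,399), green3 (357,341) and green4 (364,415). The roses are at (451,258) and (453,321). The tray is at (615,347), with its dark stop at the bottom edge nearest the robot. The side picture agrees.

```bash
cat > h.py <<'E'
import numpy as np,cv2,pickle
from scipy.spatial.transform import Rotation as R
def unproj(s,uv,z):
    K=np.array([[s["fx"],0,s["cx"]],[0,s["fy"],s["cy"]],[0,0,1]]);T=np.array(s["camera_from_world"])
    d=np.array([((np.array(uv,float)-K[:2,2])/K[0,0])]).reshape(-1,2); p=d.copy()
    for _ in range(30): p=d/(1+s["k1"]*(p**2).sum(1,keepdims=True))
    r=np.c_[p,np.ones(len(p))]@T[:3,:3]; c=-T[:3,:3].T@T[:3,3]
    return (c+r*((z-c[2])/r[:,2])[:,None])[:,:2]
def proj(s,P):
    T=np.array(s["camera_from_world"]);q=np.atleast_2d(P)@T[:3,:3].T+T[:3,3];p=q[:,:2]/q[:,2:]
    return p*(1+s["k1"]*(p**2).sum(1,keepdims=True))*s["fx"]+[s["cx"],s["cy"]]
def box_hull(s,x,y,yaw,L=.075,W=.055,H=.012):
    c,n=np.cos(yaw),np.sin(yaw);P=[[x+c*a*L/2-n*b*W/2,y+n*a*L/2+c*b*W/2,h] for a in(1,-1) for b in(1,-1) for h in(0,H)]
    return cv2.convexHull(proj(s,np.array(P)).astype(np.float32))
def blob(s,seed,tol=40):
    hsv=cv2.cvtColor(s["pixels"],cv2.COLOR_RGB2HSV).astype(int);u,v=map(int,seed)
    ref=np.median(hsv[v-4:v+5,u-4:u+5].reshape(-1,3),0)
    m=(abs((hsv[...,0]-ref[0]+90)%180-90)<15)&(hsv[...,1]>max(40,.45*ref[1]))
    m=cv2.morphologyEx(m.astype(np.uint8),cv2.MORPH_CLOSE,np.ones((3,3)))
    n,l=cv2.connectedComponents(m);return (l==l[v,u]).astype(np.uint8)
def fitbox(s,seed):
    m=blob(s,seed);cs,_=cv2.findContours(m,cv2.RETR_EXTERNAL,cv2.CHAIN_APPROX_NONE)
    c=max(cs,key=cv2.contourArea).reshape(-1,2)
    w=unproj(s,c,.006);(cx,cy),(a,b),ang=cv2.minAreaRect((w*1000).astype(np.float32))
    yaw=np.deg2rad(ang)+(0 if a>b else np.pi/2)
    from scipy.optimize import minimize
    def cost(p):
        h=box_hull(s,p[0]/1000,p[1]/1000,p[2]/20);big=np.zeros((384*4,512*4),np.uint8)
        cv2.fillConvexPoly(big,((h+.5)*64).round().astype(np.int32).reshape(-1,1,2),255,shift=4)
        return np.abs(cv2.resize(big,(512,384),interpolation=cv2.INTER_AREA)/255.-m).sum()
    r=minimize(cost,[cx,cy,yaw*20],method="Nelder-Mead",options=dict(initial_simplex=np.array([cx,cy,yaw*20])+np.array([[0,0,0],[4,0,0],[0,4,0],[0,0,3]])))
    yaw=(r.x[2]/20+np.pi/2)%np.pi-np.pi/2
    return r.x[0]/1000,r.x[1]/1000,yaw,r.fun,m.sum(),sorted((a+1.5,b+1.5))
def nav(st,x,y,z,ly=None):
    "tool shift to reach world x,y,z after turning so tool x lies along yaw ly (mod pi)"
    Rm=R.from_rotvec(st["tcp_rot"]);tx=Rm.as_matrix()[:,0];cur=np.arctan2(tx[1],tx[0])
    t=0 if ly is None else -((ly-cur+np.pi/2)%np.pi-np.pi/2)
    M=(Rm*R.from_rotvec([0,0,t])).as_matrix()
    d=M.T@(np.array([x,y,z])-st["position"])
    print("pos",st["position"].round(4),"yaw",round(cur,3),"t",round(st["time"],2),"turn",round(t,4),"then shift",d.round(4),"j6",round(st["joints"][5],2))
E
cat > m.py <<'E'
from h import *
d=pickle.load(open("s0.pkl","rb"));s=d["top"]
for n,p,q in[("g1",(347,268),(323,308)),("g2",(477,399),(486,306)),("g3",(357,341),(380,331)),("g4",(364,415),(438,358)),("r1",(453,321),(420,289)),("r2",(451,258),(379,269))]:
    for c,pp in(("top",p),("side",q)):
        r=fitbox(d[c],np.array(pp)/1.5);print(n,c,np.round(r[:5],4),np.round(r[5],1))
x=s["pixels"][150:310,350:480,::-1]
cv2.imwrite("pics/tray.png",cv2.resize(x,None,fx=3.75,fy=3.75,interpolation=cv2.INTER_CUBIC))
E
python3 m.py
```

```text
g1 top [6.78500e-01 7.68000e-02 5.40200e-01 4.55922e+01 6.81000e+02] [57.2 77.9]
g1 side [6.78500e-01 7.53000e-02 5.79000e-01 5.09529e+01 3.92000e+02] [67.4 76.4]
g2 top [ 4.37000e-01 -9.13000e-02 -8.20000e-02  3.20196e+01  7.97000e+02] [59.  78.7]
g2 side [ 4.37400e-01 -9.19000e-02 -7.63000e-02  2.88353e+01  4.21000e+02] [71.7 82.4]
g3 top [5.58900e-01 7.89000e-02 5.03000e-02 4.59843e+01 7.11000e+02] [56.3 75.7]
g3 side [5.58600e-01 7.68000e-02 7.70000e-02 5.51882e+01 4.71000e+02] [65.7 80.3]
g4 top [4.433000e-01 8.560000e-02 5.520000e-02 1.134549e+02 6.680000e+02] [52.9 72.5]
g4 side [4.42500e-01 8.40000e-02 8.85000e-02 7.39647e+01 5.35000e+02] [65.7 77.5]
r1 top [ 5.65300e-01 -7.50000e-02 -4.08600e-01  3.08039e+01  7.42000e+02] [58.2 79. ]
r1 side [ 5.65300e-01 -7.51000e-02 -4.10100e-01  3.34471e+01  3.65000e+02] [65.6 87.1]
r2 top [ 6.68300e-01 -9.28000e-02 -3.79700e-01  3.25529e+01  6.92000e+02] [57.5 78.7]
r2 side [ 6.68000e-01 -9.34000e-02 -3.89200e-01  3.03098e+01  3.17000e+02] [65.4 89.5]
```

View pics/tray.png

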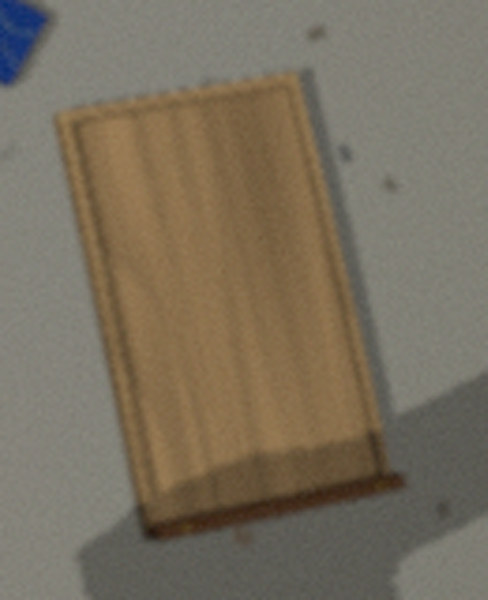

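The crop shows the tray's far rim corners at (57,115) and (299,72), and the ends of the stop at about (150,523)–(403,476) inner and (150,538)–(404,487) outer.

```bash
cat > t.py <<'E'
from h import *
from scipy.optimize import least_squares
d=pickle.load(open("s0.pkl","rb"));s=d["top"]
M=np.array([[140,83,18],[140,-83,18],[-130,83,36],[-130,-83,36],[-140,83,36],[-140,-83,36]])/1000
px=np.array([[57,115],[299,72],[150,522],[403,475],[150,538],[404,487]]);uv=(px+.5)/3.75-.5+[350,150]
def w(p,M):
    c,n=np.cos(p[2]),np.sin(p[2]);return np.c_[p[0]+c*M[:,0]-n*M[:,1],p[1]+n*M[:,0]+c*M[:,1],M[:,2]]
r=least_squares(lambda p:(proj(s,w(p,M))-uv).ravel(),[.5,-.3,0]);print(r.x.round(4),r.fun.reshape(-1,2).round(2).tolist())
p=r.x
for k,x in enumerate([-.0885,-.0425,.0035,.0495]):print(k+1,w(p,np.array([[x,0,0]]))[0,:2].round(4))
from cell import robot
st=robot.read_state();nav(st,.6785,.0765,.15,.56)
# tray check overlay on both cameras
for n in d:
    im=cv2.resize(d[n]["pixels"][:,:,::-1],None,fx=3,fy=3,interpolation=cv2.INTER_CUBIC)
    for P in([[140,83,18],[140,-83,18],[-140,-83,18],[-140,83,18]],[[130,77,8],[130,-77,8],[-130,-77,8],[-130,77,8]],[[-130,83,36],[-130,-83,36],[-140,-83,36],[-140,83,36]]):
        q=proj(d[n],w(p,np.array(P)/1000.));cv2.polylines(im,[((q+.5)*3-.5).round().astype(int)],True,(0,0,255),1)
    q=((q+.5)*3-.5).mean(0); 
    cs={"top":(1050,450,480,500),"side":(820,400,450,200)}[n];x,y,a,b=cs
    cv2.imwrite(f"pics/ov_{n}.png",im[y:y+b,x:x+a])
a,b=cv2.imread("pics/ov_top.png"),cv2.imread("pics/ov_side.png");b=cv2.copyMakeBorder(b,0,0,0,30,0);b=cv2.resize(b,(480,200));cv2.imwrite("pics/ov.png",cv2.vconcat([a,b])[:600] if 0 else cv2.hconcat([cv2.resize(a,(390,406)),cv2.copyMakeBorder(cv2.resize(b,(400,167)),0,239,0,0,0)]))
E
python3 t.py
```

```text
[ 0.482  -0.3267 -0.0134] [[0.23, -2.22], [-0.71, -0.72], [0.28, 0.83], [-0.76, 0.01], [1.1, 0.89], [-0.18, 1.0]]
1 [ 0.3935 -0.3255]
2 [ 0.4395 -0.3261]
3 [ 0.4855 -0.3268]
4 [ 0.5315 -0.3274]
pos [ 0.1856 -0.5437  0.2327] yaw 0.329 t 0.1 turn -0.2312 then shift [ 0.747  -0.2635  0.0837] j6 -0.21
```

View pics/ov.png

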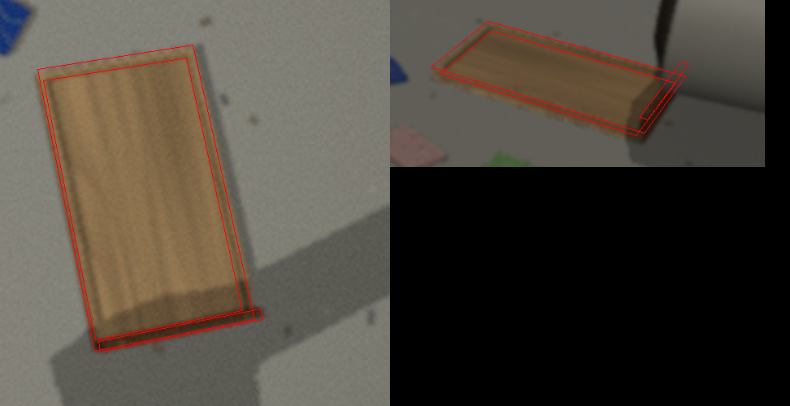

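The overlay fits the tray in the top view to 2–3 mm and comes out slightly too far away in the side view. I'll refine it once the arm is out of the way, and go for green1 now.

Call:
step_arm(moves="0.05 -0.018 0 -0.115 -0.5; 0.05 -0.018 0 -0.115 -0.5; 0.05 -0.018 0.01 0 -0.5; 0.05 -0.018 0.01 0 -0.5; 0.05 -0.018 0.01 0 -0.5; 0.05 -0.018 0.01 0 -0.5; 0.05 -0.018 0.01 0 -0.5; 0.05 -0.018 0.01 0 -0.5", newtons=15)

```text
time: 1.1
position: [0.4624, -0.221, 0.173]
tcp_rot: [-3.02, -0.866, 0.0]
ft_force: [-0.7, -0.9, -0.7]
grip_width: 0.745
grasp_force: 0.0
```

```bash
cat > n.py <<'E'
import sys
from h import *
from cell import robot
a=[float(v) for v in sys.argv[1:]]
st=robot.read_state();nav(st,*a);print("grip",round(st["grip_width"]*92,1),round(st["grasp_force"],2),st["ft_force"].round(1))
E
python3 n.py .6785 .0765 .10 .56
python3 - <<'E'
from h import *
s=pickle.load(open("s0.pkl","rb"))["top"]
px=np.array([(278,224),(285,244),(346,230),(342,208),(465,190),(545,268)])/1.5
print(unproj(s,px,.01).round(3).tolist(), "fingers at",[.6785-.53*.053,.0765+.85*.053],[.6785+.53*.053,.0765-.85*.053])
E
```

```text
pos [ 0.4624 -0.221   0.173 ] yaw 0.559 t 1.1 turn -0.0013 then shift [ 0.3412 -0.1372  0.073 ] j6 0.33
grip 68.5 0.0 [-0.7 -0.9 -0.7]
[[0.772, 0.176], [0.736, 0.169], [0.742, 0.067], [0.781, 0.067], [0.778, -0.14], [0.624, -0.243]] fingers at [0.65041, 0.12154999999999999] [0.7065899999999999, 0.03145]
```

Call:
step_arm(moves="0.055 -0.022 0 0 -0.5; 0.055 -0.022 0 0 -0.5; 0.055 -0.022 0 0 -0.5; 0.055 -0.022 0 0 -0.5; 0.055 -0.022 0 0 -0.5; 0.04 -0.015 0 0 -0.5; 0 0 0 0 -0.5; 0 0 0 0 -0.5")

```text
time: 2.1
position: [0.6619, 0.0498, 0.173]
tcp_rot: [-3.02, -0.866, 0.002]
ft_force: [-0.3, -0.1, 0.6]
grip_width: 0.752
grasp_force: 0.0
```

```bash
python3 n.py .6785 .0765 .023 .555
```

```text
pos [0.6619 0.0498 0.173 ] yaw 0.559 t 2.1 turn 0.0038 then shift [ 0.0284 -0.0138  0.1499] j6 0.91
grip 69.2 0.0 [-0.3 -0.1  0.6]
```

Call:
step_arm(moves="0.0284 -0.0138 0.03 0 -0.5; 0 0 0.05 0 -0.5; 0 0 0.045 0 -0.5; 0 0 0.025 0 -0.5; 0 0 0 0 -0.5; 0 0 0 0 0.3; 0 0 0 0 0.3; 0 0 0 0 0.3")

```text
time: 3.1
position: [0.6795, 0.0766, 0.0244]
tcp_rot: [3.019, 0.866, 0.001]
ft_force: [-1.4, -1.2, 2.9]
grip_width: 0.595
grasp_force: 15.0
```

```bash
python3 n.py .6785 .0765 .10 .555
```

```text
pos [0.6795 0.0766 0.0244] yaw 0.559 t 3.1 turn 0.0037 then shift [-0.0009 -0.0004 -0.0756] j6 0.95
grip 54.7 14.97 [-1.4 -1.2  2.9]
```

Call:
step_arm(moves="0 0 -0.03 0 0.3; 0 0 -0.05 0 0.3; 0 0 -0.03 0 0.3; 0 0 0 0 0.3")

```text
time: 3.6
position: [0.6814, 0.0771, 0.1371]
tcp_rot: [3.018, 0.866, 0.01]
ft_force: [-0.0, -0.5, -1.4]
grip_width: 0.593
grasp_force: 15.0
```

```bash
python3 - <<'E'
from cell import robot
import cv2,pickle
d={n:robot.snapshot(n) for n in("top","side")}
pickle.dump(d,open("s1.pkl","wb"))
a=cv2.resize(d["top"]["pixels"][150:310,350:480,::-1],None,fx=3.3,fy=3.3,interpolation=cv2.INTER_CUBIC)
b=cv2.resize(d["side"]["pixels"][130:200,280:400,::-1],None,fx=3,fy=3,interpolation=cv2.INTER_CUBIC)
b=cv2.copyMakeBorder(b,0,a.shape[0]-b.shape[0],0,0,0)
cv2.imwrite("pics/tray1.png",cv2.hconcat([a,b]))
st=robot.read_state();print(st["position"],st["grip_width"])
E
```

```text
[0.6785383  0.07719372 0.1322522 ] 0.6028884760439188
```

View pics/tray1.png

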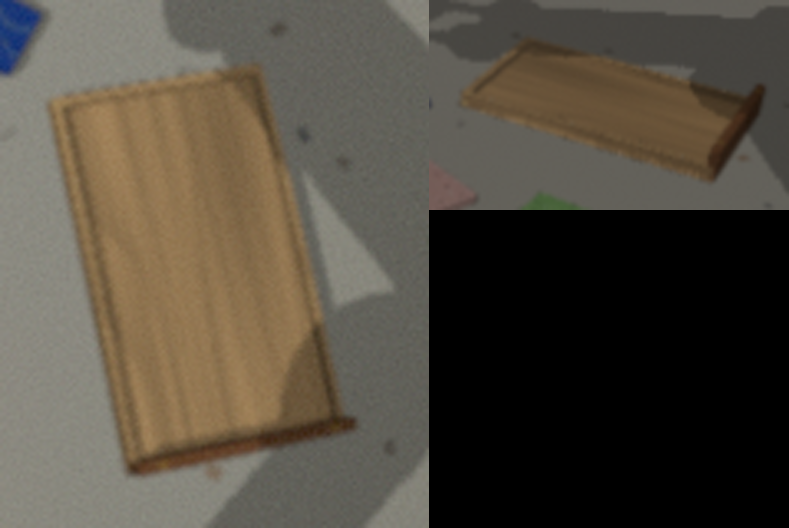

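The stop shows as a thin dark bar in the top view, with its outer corners at (130,474) and (355,430). Its right end rises to (764,86) in the side view. I'll refit the tray with both cameras.

```bash
cat > t2.py <<'E'
from h import *
from scipy.optimize import least_squares
d=pickle.load(open("s1.pkl","rb"))
def w(p,M):
    c,n=np.cos(p[2]),np.sin(p[2]);return np.c_[p[0]+c*M[:,0]-n*M[:,1],p[1]+n*M[:,0]+c*M[:,1],M[:,2]]
A=np.array([[140,83,18],[140,-83,18],[-140,83,36],[-140,-83,36]])/1000;a=(np.array([[50,101],[262,66],[130,474],[355,430]])+.5)/3.3-.5+[350,150]
B=np.array([[140,83,18],[140,-83,18],[-140,83,0],[-140,-83,36]])/1000;b=(np.array([[31,96],[99,41],[285,181],[335,86]])+.5)/3-.5+[280,130]
f=lambda p:np.r_[proj(d["top"],w(p,A))-a,proj(d["side"],w(p,B))-b]
r=least_squares(lambda p:f(p).ravel(),[.48,-.33,0]);p=r.x;print(p.round(4),f(p).round(1).tolist())
for g in("top","side"):
    rr=least_squares(lambda p:f(p)[:4 if g=="top" else None][(0 if g=="top" else 4):].ravel(),[.48,-.33,0]);print(g,rr.x.round(4))
for k,x in enumerate([-.0885,-.0425,.0035,.0495]):print(k+1,w(p,np.array([[x,0,0]]))[0,:2].round(4))
E
python3 t2.py; python3 n.py .395 -.325 .13 -.015
```

```text
[ 0.4806 -0.3254 -0.0103] [[-0.3, -1.4], [-0.9, -1.0], [1.5, 1.5], [-0.3, 1.1], [-0.3, -1.7], [-0.6, -1.7], [-0.6, 1.6], [1.2, 0.3]]
top [ 0.4809 -0.3255 -0.0162]
side [ 0.4801 -0.3247  0.0113]
1 [ 0.3921 -0.3245]
2 [ 0.4381 -0.3249]
3 [ 0.4841 -0.3254]
4 [ 0.5301 -0.3259]
pos [0.6785 0.0772 0.1323] yaw 0.559 t 3.7 turn 0.5739 then shift [-0.2775  0.4064  0.0027] j6 0.95
grip 55.5 14.97 [ 0.6 -0.7 -1.8]
```

Call:
step_arm(moves="0 0 0 0.1435 0.3; 0 0 0 0.1435 0.3; 0 0 0 0.1435 0.3; 0 0 0 0.1435 0.3; -0.035 0.05 0 0 0.3; -0.035 0.05 0 0 0.3; -0.035 0.05 0 0 0.3; -0.035 0.05 0 0 0.3")

```text
time: 4.7
position: [0.5335, -0.1213, 0.131]
tcp_rot: [-3.14, 0.023, 0.006]
ft_force: [0.0, -0.4, -0.5]
grip_width: 0.595
grasp_force: 15.0
```

Call:
step_arm(moves="-0.035 0.05 0 0 0.3; -0.035 0.05 0 0 0.3; -0.035 0.05 0 0 0.3; -0.03 0.05 0 0 0.3; 0 0 0 0 0.3; 0 0 0 0 0.3")

```text
time: 5.45
position: [0.3976, -0.3174, 0.1318]
tcp_rot: [-3.138, 0.025, 0.003]
ft_force: [0.2, 0.5, -0.2]
grip_width: 0.594
grasp_force: 15.0
```

```bash
python3 n.py .395 -.3247 .035 -.012
```

```text
pos [ 0.3976 -0.3174  0.1318] yaw -0.016 t 5.45 turn -0.0037 then shift [-0.0024  0.0077  0.0968] j6 0.67
grip 54.7 14.97 [ 0.2  0.5 -0.2]
```

Call:
step_arm(moves="-0.0024 0.0077 0.03 0 0.3; 0 0 0.04 0 0.3; 0 0 0.02 0 0.3; 0 0 0.006 0 0.3; 0 0 0 0 0.3; 0 0 0 0 0.3")

```text
time: 6.2
position: [0.3965, -0.3267, 0.0387]
tcp_rot: [3.14, -0.023, 0.002]
ft_force: [-0.0, 0.1, -1.1]
grip_width: 0.592
grasp_force: 15.0
```

```bash
python3 n.py .395 -.3247 .033 -.012
```

```text
pos [ 0.3965 -0.3267  0.0387] yaw -0.014 t 6.2 turn -0.0025 then shift [-0.0016 -0.002   0.0056] j6 0.66
grip 54.5 14.97 [-0.   0.1 -1.1]
```

Call:
step_arm(moves="-0.0015 -0.002 0.0035 0 0.3; 0 0 0.0015 0 0.3; 0 0 0 0 0.3; 0 0 0 0 -0.3; 0 0 0 0 -0.5; 0 0 -0.03 0 -0.5; 0 0 -0.05 0 -0.5; 0 0 -0.05 0 -0.5")

```text
time: 7.2
position: [0.394, -0.3241, 0.1639]
tcp_rot: [-3.141, 0.024, 0.0]
ft_force: [0.1, -0.5, 0.2]
grip_width: 0.751
grasp_force: 0.0
```

```bash
python3 n.py .437 -.0915 .10 -.079
```

```text
pos [ 0.394  -0.3241  0.1639] yaw -0.015 t 7.2 turn 0.0637 then shift [ 0.0245 -0.2352  0.064 ] j6 0.66
grip 69.1 0.0 [ 0.1 -0.5  0.2]
```

Call:
step_arm(moves="0.004 -0.04 0.01 0.0637 -0.5; 0.004 -0.04 0.01 0 -0.5; 0.004 -0.04 0.01 0 -0.5; 0.004 -0.04 0.01 0 -0.5; 0.004 -0.04 0.01 0 -0.5; 0.004 -0.035 0.01 0 -0.5; 0 0 0 0 -0.5; 0 0 0 0 -0.5")

```text
time: 8.2
position: [0.4344, -0.0922, 0.103]
tcp_rot: [3.138, -0.123, 0.001]
ft_force: [0.3, 0.8, 0.5]
grip_width: 0.753
grasp_force: 0.0
```

```bash
python3 n.py .437 -.0915 .024 -.079; python3 - <<'E'
from h import *
from cell import robot
s={n:robot.snapshot(n) for n in("top","side")}
q=proj(s["side"],[[.394,-.3245,.02]])[0];t=proj(s["top"],[[.394,-.3245,.02]])[0];print(q,t)
for n,c in(("side",q),("top",t)):
    m=blob(s[n],c);cs,_=cv2.findContours(m,0,1);c=max(cs,key=cv2.contourArea).reshape(-1,2)
    (cx,cy),wh,a=cv2.minAreaRect((unproj(s[n],c,.016)*1000).astype(np.float32));print(n,m.sum(),cx,cy,wh,a)
u,v=map(int,t);b=s["top"]["pixels"][v-60:v+40,u-60:u+60,::-1];cv2.imwrite("pics/g1.png",cv2.resize(b,None,fx=5,fy=5,interpolation=cv2.INTER_CUBIC))
E
```

```text
pos [ 0.4344 -0.0922  0.103 ] yaw -0.079 t 8.2 turn 0.0003 then shift [ 0.0025 -0.0009  0.079 ] j6 1.17
grip 69.3 0.0 [0.3 0.8 0.5]
[366.90805525 168.84558244] [417.30069946 265.46050679]
side 247 393.7916259765625 -320.2132873535156 (69.3448257446289, 70.2624740600586) 88.01846313476562
top 716 392.47882080078125 -323.082763671875 (59.10757064819336, 75.06038665771484) 87.548828125
```

View pics/g1.png

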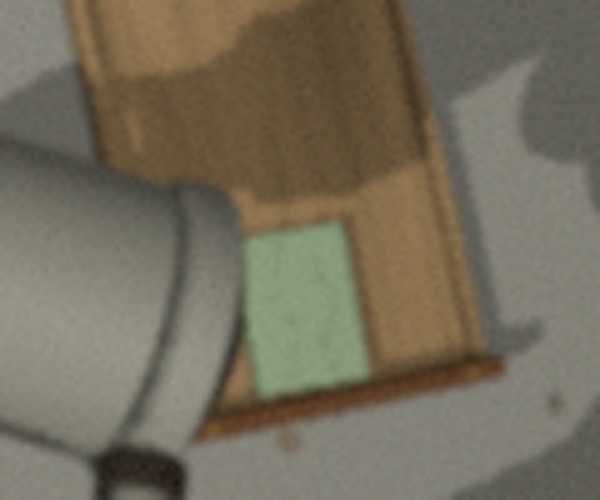

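Green1 lies flat and centred about 5 mm from the stop, with its right edge about 47 mm from the rim. The arm hides only a little of it. Now green2.

Call:
step_arm(moves="0.0025 -0.001 0.04 0 -0.5; 0 0 0.03 0 -0.5; 0 0 0.0085 0 -0.5; 0 0 0 0 -0.5; 0 0 0 0 0.3; 0 0 0 0 0.3; 0 0 0 0 0.3")

```text
time: 9.18
position: [0.4378, -0.0914, 0.0254]
tcp_rot: [3.138, -0.124, 0.004]
ft_force: [-1.0, -0.4, 6.8]
grip_width: 0.591
grasp_force: 15.0
```

```bash
python3 n.py .4385 -.325 .12 -.012
```

```text
pos [ 0.4378 -0.0914  0.0254] yaw -0.079 t 9.18 turn -0.0667 then shift [ 0.0037  0.2337 -0.0943] j6 1.17
grip 54.4 15.0 [-1.  -0.4  6.8]
```

Call:
step_arm(moves="0 0 -0.03 0 0.3; 0 0 -0.05 0 0.3; 0 0.02 -0.014 -0.0667 0.3; 0 0.04 0 0 0.3; 0 0.05 0 0 0.3; 0 0.05 0 0 0.3; 0.002 0.04 0 0 0.3; 0.002 0.025 0 0 0.3")

```text
time: 10.18
position: [0.4364, -0.3175, 0.1181]
tcp_rot: [3.141, -0.021, 0.0]
ft_force: [0.1, 0.8, -0.1]
grip_width: 0.595
grasp_force: 15.0
```

Call:
step_arm(moves="0 0.008 0.02 0 0.3; 0 0 0.01 0 0.3; 0 0 0 0 0.3; 0 0 0 0 0.3")

```text
time: 10.68
position: [0.4369, -0.3234, 0.0886]
tcp_rot: [3.141, -0.018, 0.001]
ft_force: [0.1, -0.1, -0.6]
grip_width: 0.598
grasp_force: 15.0
```

```bash
python3 n.py .4395 -.325 .048 -.012
```

```text
pos [ 0.4369 -0.3234  0.0886] yaw -0.012 t 10.68 turn 0.0005 then shift [0.0026 0.0016 0.0406] j6 0.72
grip 55.0 15.0 [ 0.1 -0.1 -0.6]
```

Call:
step_arm(moves="0.0025 0.0015 0.02 0 0.3; 0 0 0.015 0 0.3; 0 0 0.005 0 0.3; 0 0 0 0 0.3; 0 0 0 0 0.3")

```text
time: 11.3
position: [0.4394, -0.3256, 0.0487]
tcp_rot: [3.141, -0.019, 0.001]
ft_force: [-0.3, -0.1, -0.6]
grip_width: 0.596
grasp_force: 15.0
```

```bash
python3 n.py .4395 -.325 .043 -.012
```

```text
pos [ 0.4394 -0.3256  0.0487] yaw -0.012 t 11.3 turn -0.0002 then shift [ 0.0001 -0.0006  0.0057] j6 0.72
grip 54.8 15.0 [-0.3 -0.1 -0.6]
```

Call:
step_arm(moves="0 0 0.002 0 0.3; 0 0 0.002 0 0.3; 0 0 0.002 0 0.3; 0 0 0 0 0.3", newtons=4)

```text
time: 11.8
position: [0.4398, -0.3256, 0.0426]
tcp_rot: [3.141, -0.019, 0.003]
ft_force: [2.1, 1.3, 4.2]
grip_width: 0.601
grasp_force: 4.0
```

```bash
python3 n.py .4395 -.325 .043 -.012
```

```text
pos [ 0.4398 -0.3256  0.0426] yaw -0.012 t 11.8 turn -0.0003 then shift [-0.0003 -0.0006 -0.0004] j6 0.72
grip 55.3 4.0 [2.1 1.3 4.2]
```

Call:
step_arm(moves="0 0 0 0 -0.5; 0 0 0 0 -0.5; 0 0 0 0 -0.5; 0 0 -0.03 0 -0.5; 0 0 -0.05 0 -0.5; 0 0 -0.02 0 -0.5; 0.015 -0.05 0 -0.07 -0.5; 0.015 -0.05 0 0 -0.5")

```text
time: 12.8
position: [0.467, -0.224, 0.1424]
tcp_rot: [3.14, 0.089, 0.001]
ft_force: [-0.3, -0.2, -0.2]
grip_width: 0.75
grasp_force: 0.0
```

Call:
step_arm(moves="0.015 -0.05 0 0 -0.5; 0.015 -0.05 0 0 -0.5; 0.015 -0.05 0 0 -0.5; 0.01 -0.05 0 0 -0.5; 0.01 -0.05 0 0 -0.5; 0 -0.045 0 0 -0.5; 0 0 0 0 -0.5")

```text
time: 13.68
position: [0.5139, 0.076, 0.1418]
tcp_rot: [-3.14, -0.098, 0.001]
ft_force: [0.2, -0.0, 0.3]
grip_width: 0.753
grasp_force: 0.0
```

```bash
python3 n.py .5588 .078 .024 .06; cat > look.py <<'E'
import sys
from h import *
from cell import robot
s={n:robot.snapshot(n) for n in("top","side")};pickle.dump(s,open("last.pkl","wb"))
c=[.44,-.325,.02]
u,v=map(int,proj(s["top"],[c])[0]);a=s["top"]["pixels"][v-70:v+60,u-60:min(512,u+60),::-1]
u,v=map(int,proj(s["side"],[c])[0]);b=s["side"]["pixels"][v-40:v+30,u-75:u+65,::-1]
a=cv2.resize(a,None,fx=3,fy=3,interpolation=cv2.INTER_CUBIC);b=cv2.resize(b,None,fx=3,fy=3,interpolation=cv2.INTER_CUBIC)
h=max(a.shape[0],b.shape[0]);p=lambda i:cv2.copyMakeBorder(i,0,h-i.shape[0],0,0,0)
cv2.imwrite(sys.argv[1],cv2.hconcat([p(a),p(b)]))
E
python3 look.py pics/g2.png
```

```text
pos [0.5139 0.076  0.1418] yaw 0.062 t 13.68 turn 0.0022 then shift [0.045  0.0007 0.1178] j6 1.42
grip 69.2 0.0 [ 0.2 -0.   0.3]
```

View pics/g2.png

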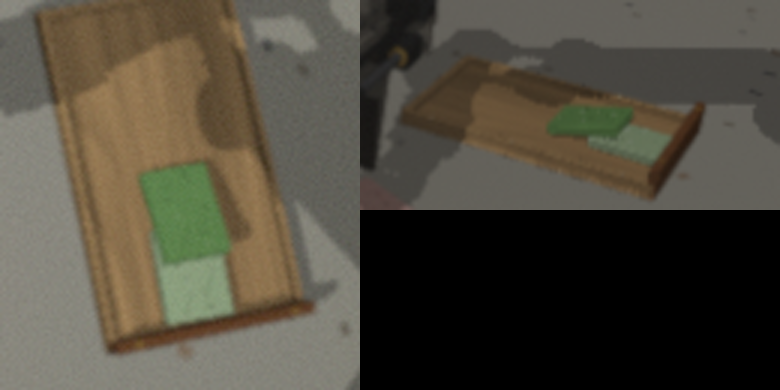

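Green2 is leaning on green1, with its raised end towards the stop. I'll fit its pose with a tilted box in both views.

```bash
cat >> h.py <<'E'
def tilt_hull(s,x,y,yaw,th,z0=.008):
    # x,y: underside centre; lower (+x) edge on z0
    Rm=(R.from_euler("z",yaw)*R.from_euler("y",th)).as_matrix()
    P=np.array([[a*.0375,b*.0275,h] for a in(1,-1) for b in(1,-1) for h in(0,.012)])@Rm.T+[x,y,z0+.0375*np.sin(th)]
    return cv2.convexHull(proj(s,P).astype(np.float32))
def fittilt(d,x,y,cams=("top","side"),th=.265,dark=None):
    from scipy.optimize import minimize
    ms={n:(dark(d[n],proj(d[n],[[x,y,.03]])[0]) if dark else blob(d[n],proj(d[n],[[x,y,.03]])[0])) for n in cams}
    def cost(p):
        t=0
        for n,m in ms.items():
            h=tilt_hull(d[n],p[0]/1000,p[1]/1000,p[2]/20,p[3]/20);big=np.zeros((384*4,512*4),np.uint8)
            cv2.fillConvexPoly(big,((h+.5)*64).round().astype(np.int32).reshape(-1,1,2),255,shift=4)
            t+=np.abs(cv2.resize(big,(512,384),interpolation=cv2.INTER_AREA)/255.-m).sum()
        return t
    p0=np.array([x*1000,y*1000,0,th*20])
    r=minimize(cost,p0,method="Nelder-Mead",options=dict(initial_simplex=p0+np.array([[0]*4,[4,0,0,0],[0,4,0,0],[0,0,3,0],[0,0,0,3]])))
    return r.x[:2]/1000,r.x[2:]/20,r.fun,{n:int(m.sum()) for n,m in ms.items()}
E
python3 - <<'E'
from h import *
d=pickle.load(open("last.pkl","rb"))
for c in(("top",),("side",),("top","side")):print(c,fittilt(d,.44,-.325,c))
E
```

```text
('top',) (array([ 0.43308384, -0.32515126]), array([-0.07771646,  0.20785017]), np.float64(466.74117647058824), {'top': 1186})
('side',) (array([ 0.43396982, -0.33753067]), array([-0.1429072 , -0.03587963]), np.float64(173.01176470588234), {'side': 437})
('top', 'side') (array([ 0.43486659, -0.32671922]), array([-0.05067161,  0.11754644]), np.float64(656.6901960784314), {'top': 1186, 'side': 437})
```

Call:
step_arm(moves="0.045 0.0005 0.04 0 -0.5; 0 0 0.05 0 -0.5; 0 0 0.02 0 -0.5; 0 0 0 0 -0.5; 0 0 0 0 -0.5", newtons=15)

```text
time: 14.4
position: [0.561, 0.0752, 0.0342]
tcp_rot: [3.14, 0.09, 0.005]
ft_force: [-0.4, 0.2, 0.0]
grip_width: 0.755
grasp_force: 0.0
```

```bash
python3 n.py .5588 .078 .024 .06
```

```text
pos [0.561  0.0752 0.0342] yaw 0.057 t 14.4 turn -0.0027 then shift [-0.0021 -0.003   0.0101] j6 1.43
grip 69.5 0.0 [-0.4  0.2  0. ]
```

Call:
step_arm(moves="-0.002 -0.003 0.01 0 -0.5; 0 0 0 0 -0.5; 0 0 0 0 0.3; 0 0 0 0 0.3; 0 0 0 0 0.3; 0 0 0 0 0.3")

```text
time: 15.15
position: [0.5576, 0.0786, 0.0224]
tcp_rot: [-3.14, -0.091, -0.001]
ft_force: [0.2, 0.5, 2.0]
grip_width: 0.595
grasp_force: 15.0
```

```bash
python3 n.py .4847 -.3254 .11 -.012;python3 - <<'E'
from h import *
import h
d=pickle.load(open("last.pkl","rb"))
def sat(s,c):
    hsv=cv2.cvtColor(s["pixels"],cv2.COLOR_RGB2HSV).astype(int)
    u,v=map(int,c);ref=np.median(hsv[v-3:v+4,u-3:u+4].reshape(-1,3),0)
    g=np.median(hsv.reshape(-1,3),0)
    m=(abs(hsv[...,0]-ref[0])<18)&(hsv[...,1]>(ref[1]+75)/2)
    m=cv2.morphologyEx(m.astype(np.uint8),cv2.MORPH_CLOSE,np.ones((3,3)));n,l=cv2.connectedComponents(m);print(ref);return (l==l[v,u]).astype(np.uint8)
for c in(("top",),("side",),("top","side")):print(c,fittilt(d,.44,-.325,c,dark=sat))
for n in d:
    hsv=cv2.cvtColor(d[n]["pixels"],cv2.COLOR_RGB2HSV)
    u,v=map(int,proj(d[n],[[.37,-.325,.02]])[0]);print(n,"g1",hsv[v,u],)
E
```

```text
pos [0.5576 0.0786 0.0224] yaw 0.058 t 15.15 turn 0.0698 then shift [-0.068   0.4048 -0.0876] j6 1.44
grip 54.7 15.0 [0.2 0.5 2. ]
[ 51. 103. 129.]
('top',) (array([ 0.43795148, -0.32401045]), array([-0.06125909,  0.44665426]), np.float64(59.26274509803922), {'top': 704})
[ 49. 105.  91.]
('side',) (array([ 0.43764083, -0.32108431]), array([-0.16004334,  0.34619686]), np.float64(29.384313725490195), {'side': 235})
[ 51. 103. 129.]
[ 49. 105.  91.]
('top', 'side') (array([ 0.43867082, -0.32477893]), array([-0.06011197,  0.31732207]), np.float64(101.38823529411765), {'top': 704, 'side': 235})
top g1 [ 46  54 156]
side g1 [ 46  54 113]
```

Call:
step_arm(moves="0 0 -0.03 0 0.3; 0 0 -0.05 0 0.3; 0 0.03 -0.03 0.0698 0.3; -0.01 0.05 0 0 0.3; -0.01 0.055 0 0 0.3; -0.01 0.055 0 0 0.3; -0.01 0.055 0 0 0.3; -0.01 0.055 0 0 0.3")

```text
time: 16.15
position: [0.5052, -0.2224, 0.132]
tcp_rot: [-3.141, 0.019, -0.0]
ft_force: [0.3, 0.5, -0.1]
grip_width: 0.594
grasp_force: 15.0
```

Call:
step_arm(moves="-0.01 0.05 0 0 0.3; -0.009 0.04 0 0 0.3; 0 0.015 0 0 0.3; 0 0 0.02 0 0.3; 0 0 0 0 0.3; 0 0 0 0 0.3")

```text
time: 16.9
position: [0.4857, -0.3239, 0.1114]
tcp_rot: [-3.14, 0.016, 0.002]
ft_force: [-0.2, 0.3, -1.7]
grip_width: 0.596
grasp_force: 15.0
```

```bash
python3 n.py .4835 -.3254 .054 -.015
```

```text
pos [ 0.4857 -0.3239  0.1114] yaw -0.01 t 16.9 turn 0.0047 then shift [-0.0021  0.0016  0.0574] j6 0.79
grip 54.9 15.0 [-0.2  0.3 -1.7]
```

Call:
step_arm(moves="-0.002 0.0015 0.02 0 0.3; 0 0 0.025 0 0.3; 0 0 0.012 0 0.3; 0 0 0 0 0.3; 0 0 0 0 0.3")

```text
time: 17.52
position: [0.4843, -0.3274, 0.0563]
tcp_rot: [3.14, -0.018, 0.002]
ft_force: [-0.2, 0.5, 0.0]
grip_width: 0.598
grasp_force: 15.0
```

```bash
python3 n.py .4835 -.3254 .041 -.015
```

```text
pos [ 0.4843 -0.3274  0.0563] yaw -0.012 t 17.52 turn 0.0033 then shift [-0.0009 -0.0021  0.0153] j6 0.78
grip 55.0 15.0 [-0.2  0.5  0. ]
```

Call:
step_arm(moves="-0.001 -0.0015 0.002 0 0.3; 0 0 0.003 0 0.3; 0 0 0.003 0 0.3; 0 0 0.003 0 0.3; 0 0 0.003 0 0.3; 0 0 0 0 0.3; 0 0 0 0 0.3", newtons=4)

```text
time: 18.4
position: [0.4823, -0.3253, 0.0409]
tcp_rot: [-3.141, 0.019, 0.001]
ft_force: [-0.2, 0.1, -1.0]
grip_width: 0.598
grasp_force: 4.0
```

```bash
python3 n.py .4835 -.3254 .041 -.015; python3 look.py pics/g3.png
```

```text
pos [ 0.4823 -0.3253  0.0409] yaw -0.012 t 18.4 turn 0.003 then shift [ 0.0012  0.0001 -0.0001] j6 0.78
grip 55.0 4.0 [-0.2  0.1 -1. ]
```

View pics/g3.png

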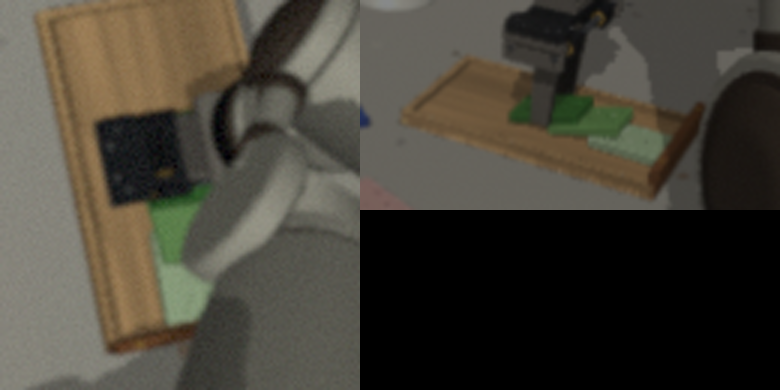

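Green3 is tilted and resting on green2, with the fingers either side of it. Releasing it and going to green4.

Call:
step_arm(moves="0 0 0 0 -0.5; 0 0 0 0 -0.5; 0 0 0 0 -0.5; 0 0 -0.03 0 -0.5; 0 0 -0.05 0 -0.5; 0 0 -0.02 0 -0.5; -0.005 -0.05 0 -0.08 -0.5; -0.005 -0.05 0 0 -0.5")

```text
time: 19.5
position: [0.4699, -0.2252, 0.1416]
tcp_rot: [3.139, 0.106, 0.002]
ft_force: [0.6, -0.1, 0.3]
grip_width: 0.75
grasp_force: 0.0
```

Call:
step_arm(moves="-0.005 -0.055 0 0 -0.5; 0 -0.055 0 0 -0.5; 0 -0.055 0 0 -0.5; 0 -0.055 0 0 -0.5; 0 -0.05 0 0 -0.5; 0 -0.035 0 0 -0.5; 0 0 0 0 -0.5; 0 0 0 0 -0.5")

```text
time: 20.5
position: [0.4442, 0.0776, 0.1412]
tcp_rot: [3.139, 0.107, 0.0]
ft_force: [0.8, -0.6, 0.1]
grip_width: 0.749
grasp_force: 0.0
```

```bash
python3 n.py .443 .085 .024 .072; python3 look.py pics/g3b.png; cat > ft.py <<'E'
import sys
from h import *
d=pickle.load(open("last.pkl","rb"))
def col(s,c):
    hsv=cv2.cvtColor(s["pixels"],cv2.COLOR_RGB2HSV).astype(int)
    u,v=map(int,c);ref=np.median(hsv[v-3:v+4,u-3:u+4].reshape(-1,3),0)
    u0,v0=map(int,proj(s,[[x-.058,-.325,.03]])[0]);r0=np.median(hsv[v0-1:v0+2,u0-1:u0+2].reshape(-1,3),0)
    m=(abs(hsv[...,0]-ref[0])<20)&(hsv[...,1]>(ref[1]+r0[1])/2)
    m=cv2.morphologyEx(m.astype(np.uint8),cv2.MORPH_CLOSE,np.ones((3,3)));n,l=cv2.connectedComponents(m);print(ref,r0);return (l==l[v,u]).astype(np.uint8)
x=float(sys.argv[1])
for c in(("top",),("side",),("top","side")):print(c,fittilt(d,x,-.325,c,dark=col))
E
python3 ft.py .484
```

```text
pos [0.4442 0.0776 0.1412] yaw 0.068 t 20.5 turn -0.0039 then shift [-0.0007 -0.0076  0.1172] j6 1.41
grip 68.9 0.0 [ 0.8 -0.6  0.1]
[ 56. 137.  90.] [ 50. 107. 122.]
('top',) (array([ 0.47920589, -0.32249391]), array([-0.10472761,  0.46580548]), np.float64(84.13725490196077), {'top': 652})
[ 54. 135.  65.] [ 50. 108.  91.]
('side',) (array([ 0.47763615, -0.32002639]), array([-0.29716694,  0.37562145]), np.float64(42.8156862745098), {'side': 193})
[ 56. 137.  90.] [ 50. 107. 122.]
[ 54. 135.  65.] [ 50. 108.  91.]
('top', 'side') (array([ 0.47925545, -0.32261201]), array([-0.10556234,  0.37559027]), np.float64(151.74117647058824), {'top': 652, 'side': 193})
```

View pics/g3b.png

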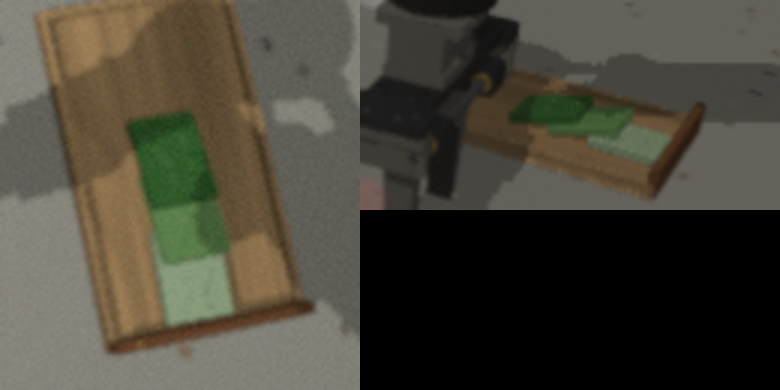

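The shingles look right, with green3 straight and centred. Picking green4.

Call:
step_arm(moves="-0.001 -0.0075 0.04 0 -0.5; 0 0 0.05 0 -0.5; 0 0 0.026 0 -0.5; 0 0 0 0 -0.5; 0 0 0 0 -0.5; 0 0 0 0 0.3; 0 0 0 0 0.3; 0 0 0 0 0.3", newtons=15)

```text
time: 21.6
position: [0.4438, 0.0853, 0.0264]
tcp_rot: [3.139, 0.107, 0.004]
ft_force: [-1.0, -0.7, 6.7]
grip_width: 0.596
grasp_force: 15.0
```

```bash
python3 n.py .527 -.3255 .11 -.015
```

```text
pos [0.4438 0.0853 0.0264] yaw 0.068 t 21.6 turn 0.0832 then shift [ 0.0895  0.4095 -0.0832] j6 1.42
grip 54.8 14.98 [-1.  -0.7  6.7]
```

Call:
step_arm(moves="0 0 -0.03 0 0.3; 0 0 -0.05 0 0.3; 0.01 0.03 -0.03 0.0832 0.3; 0.01 0.05 0 0 0.3; 0.01 0.055 0 0 0.3; 0.01 0.055 0 0 0.3; 0.01 0.055 0 0 0.3; 0.01 0.055 0 0 0.3")

```text
time: 22.6
position: [0.5005, -0.2162, 0.1352]
tcp_rot: [-3.141, 0.024, -0.0]
ft_force: [0.7, -0.3, -1.0]
grip_width: 0.597
grasp_force: 15.0
```

Call:
step_arm(moves="0.01 0.05 0 0 0.3; 0.01 0.04 0 0 0.3; 0.01 0.02 0 0 0.3; 0 0 0.02 0 0.3; 0 0 0.01 0 0.3; 0 0 0 0 0.3; 0 0 0 0 0.3")

```text
time: 23.48
position: [0.5289, -0.3242, 0.1053]
tcp_rot: [-3.141, 0.023, 0.0]
ft_force: [-0.5, 0.2, -0.3]
grip_width: 0.595
grasp_force: 15.0
```

```bash
python3 n.py .528 -.3255 .058 -.015
```

```text
pos [ 0.5289 -0.3242  0.1053] yaw -0.014 t 23.48 turn 0.0006 then shift [-0.0008  0.0013  0.0473] j6 0.84
grip 54.7 14.97 [-0.5  0.2 -0.3]
```

Call:
step_arm(moves="-0.001 0.001 0.02 0 0.3; 0 0 0.015 0 0.3; 0 0 0.01 0 0.3; 0 0 0 0 0.3; 0 0 0 0 0.3")

```text
time: 24.1
position: [0.5281, -0.3262, 0.0605]
tcp_rot: [3.141, -0.024, 0.001]
ft_force: [-0.1, -0.6, 0.6]
grip_width: 0.595
grasp_force: 15.0
```

```bash
python3 n.py .528 -.3255 .044 -.015
```

```text
pos [ 0.5281 -0.3262  0.0605] yaw -0.015 t 24.1 turn -0.0002 then shift [-0.0001 -0.0007  0.0165] j6 0.84
grip 54.7 14.97 [-0.1 -0.6  0.6]
```

Call:
step_arm(moves="0 0 0.003 0 0.3; 0 0 0.003 0 0.3; 0 0 0.003 0 0.3; 0 0 0.003 0 0.3; 0 0 0.003 0 0.3; 0 0 0.001 0 0.3; 0 0 0 0 0.3", newtons=4)

```text
time: 24.98
position: [0.5279, -0.3261, 0.0443]
tcp_rot: [3.141, -0.024, 0.0]
ft_force: [0.2, -0.1, 1.1]
grip_width: 0.595
grasp_force: 4.0
```

Call:
step_arm(moves="0 0 0 0 -0.5; 0 0 0 0 -0.5; 0 0 0 0 -0.5; 0 0 -0.03 0 -0.5; 0 0 -0.05 0 -0.5; 0 0 -0.04 0 -0.5; 0 -0.05 0 0 -0.5; 0 -0.05 0 0 -0.5")

```text
time: 25.98
position: [0.5295, -0.2254, 0.1649]
tcp_rot: [3.141, -0.026, 0.002]
ft_force: [0.8, -0.1, 0.6]
grip_width: 0.753
grasp_force: 0.0
```

Call:
step_arm(moves="0 -0.05 0 0 -0.5; 0 -0.05 0 0 -0.5; 0 -0.05 0 0 -0.5; 0 -0.05 0 0 -0.5; 0 -0.05 0 0 -0.5; 0 -0.05 0 0 -0.5; 0 0 0 0 -0.5; 0 0 0 0 -0.5")

```text
time: 26.98
position: [0.5338, 0.0736, 0.1641]
tcp_rot: [3.141, -0.023, -0.0]
ft_force: [-0.3, -0.4, -0.1]
grip_width: 0.749
grasp_force: 0.0
```

```bash
python3 look.py pics/g4.png;python3 ft.py .527
```

```text
[ 64. 161.  51.] [ 56. 139.  90.]
('top',) (array([ 0.51974504, -0.32257414]), array([-0.17001658,  0.55725999]), np.float64(155.56470588235294), {'top': 568})
[ 56. 113.  39.] [ 54. 135.  64.]
('side',) (array([ 0.53049634, -0.38805447]), array([2.17100266, 1.25105731]), np.float64(195749.7882352941), {'side': 196153})
[ 64. 161.  51.] [ 56. 139.  90.]
[ 56. 113.  39.] [ 54. 135.  64.]
('top', 'side') (array([ 0.52114209, -0.32252767]), array([-0.01901643,  0.41844422]), np.float64(196102.70196078432), {'top': 568, 'side': 196153})
```

View pics/g4.png

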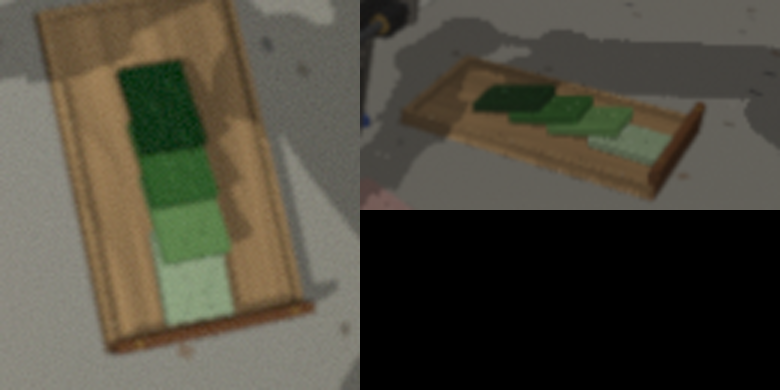

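All four are in one straight, evenly spaced row. The upper edges sit at rows 258, 205 and 150, each slice leans on the one before, and the robot is clear. Handing in.

```bash
python3 -c "
from cell import robot
print(robot.finish_job())"
```

```text
the job is handed in; nothing more can be done
None
```

I handed the job in at about 27 s of arm time: the four green slices lie in a straight shingled row from palest to darkest, starting at the stop. I never touched the roses, rack or paddle; the system gave no verdict back.

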